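Clamp a steel bar in the bench screw press with its folding crank

ROBOT

A 6-joint arm with a two-finger parallel gripper is mounted at the origin on the work surface. World frame = base frame: x ahead of the robot, y to its left, z up, the work surface at z = 0. Lengths are in m, angles in rad, forces in N, time in s.
With the tool pointing down it reaches from about 0.35 to 0.95 m from the base axis. Payload 17.4 kg.
Tool frame: the origin (TCP) lies at the centre of the arm's flange, where the gripper is bolted on; the fingertips stand 186 mm ahead of it and the grasp point (between the pads) lies 167 mm ahead of it (tip_extent is the distance from the TCP to the fingertips, in m); z points along the fingers, y is the direction in which the jaws open and shut (so a half turn about z gives the same grasp; the last joint's range is limited). The gripper opens to 93 mm and grips with 3 to 60 N. Pads are 15 mm wide; open, the fingers measure 128 mm over their backs; the gripper's body (75 mm by 188 mm) begins 65 mm behind the grasp point.
Start: joints at [-1.332, 0.116, 1.442, -0, 1.584, -0.038], TCP at [0.184, -0.649, 0.405] pointing down, gripper open.
Joint ranges: [-2.83, 2.83], [-0.83, 2.19], [0.07, 2.5], [-1.14, 4.28], [0.01, 3], [-2.97, 2.97]. Speed limits (rad/s): [1.89, 1.89, 2.22, 3.14, 3.14, 3.14].

INTERFACE

Orientations are given as a unit quaternion [x, y, z, w].
In Python, from cell import sense, snapshot, get_calibration, hand_in, search_frame, masks_of, mark_of, tip_extent gives the robot as it stands.
- The arm moves only by the tool move_arm, never from a script. Its argument "targets" is a list of rows, each a list of 7 numbers: the turn, a rotation vector about the world's x, y, z in rad, then the shift along the world's x, y, z in mm, then the closure, from 0 (fully open) to 1 (shut). A call has 1 to 20 rows; each row is the pose to reach, as a shift and turn from the pose commanded when the call began; what a row does not reach only later rows make up. A row lasts 1/8 s, in which the tool goes at most 62.5 mm and 10.7 degrees, less where a joint would pass 70% of its speed; a pose out of reach is approached as far as the arm can. A call with a gripper value outside its range is refused whole. The fingers move at their own pace and stop on an object; "grip_force" is the grip in N (left out, the last holds). Time passes only in rows, so rows that repeat a pose let the fingers close. It gives the time, the measured TCP pose, the force and the opening at its end, in the units of the state.
- sense(): the state, without advancing time (a new reading comes with each control period).
- snapshot(name): name is "scene" or "top" or "wrist"; returns (picture, depth): 420x560x3 uint8, red, green, blue; 420x560 float32, m along the optical axis (not along the pixel's ray), 0 where there is no reading.
- get_calibration(name): a dict with "fx", "fy", "cx", "cy" (pixels), "cam_to_world" (4x4, takes a point from camera to world coordinates). Camera axes: x right, y down, z forward; pixel columns grow to the right and rows downward; lengths in m; the calibration is good to about 2 mm. The wrist camera is an equidistant fisheye: a pixel r from the principal point sees the ray r / f radians off the axis. A picture is of the moment at which its call begins: read the wrist's pose just before it. get_calibration takes no time and is no camera call; for the wrist camera it gives the pose at the moment of the call.
- hand_in(): hands the job in, once; it reports no verdict.
Trained networks look in the newest picture that a camera, given by its name, has taken for a name from the list of things; names that differ only in an ending like _2 or _b are one class to them, and where a whole thing is asked for, a point or a joint stands for the part that bears it (a point fixed in the world has none). Each returns a list of dicts, best first, with "p" (0 to 1); they miss things now and then, are a little off and sometimes report something else, mostly with a low value. They report only what shows in the picture. A call takes as long as a camera call.
- search_frame(target, camera): "location" ([x, y, z] in m, in the coordinates of the camera as it stood for that picture, good to about 4 mm: the middle of the surface that is visible of it).
- masks_of(target, camera): "mask" (420x560 bool, what is visible of it).
- mark_of(target, camera): "location" ([x, y, z] in m, in the coordinates of the camera as it stood for that picture, good to about 4 mm: a listed point, or the origin of a listed thing).
The state is a dict: "t": time; "joint_pos": joint angles; "joint_vel": joint speeds; "effort": joint torques, N m; "position": TCP position; "tcp_rot": TCP orientation; "ft_force": force on the tool from outside, world axes, zero at the start; "torque": the same for the moment, N m; "gripper_width": finger opening in m.
Only numpy, scipy, OpenCV 4.12 (cv2) and the standard library are available. Lean on these libraries where they do the work, as an engineer would, in place of code of your own. Each camera call takes 0.05 s, during which the arm holds its last target. There are 200 camera calls.

TASK

Set the flat bar up in the bench press: first, while the crank is still folded in, push the bar along the bed until its far end is fully home against the end stop. Then swing the folding crank out until it latches, and wind the handwheel down with it until the spring pad bears on the bar and is pressed about half way (6 mm) into its sleeve, not hard up. The bar must still be home at the stop, and everything else on the bench stays where it is.

Things in the scene. Friction and masses are not known exactly. Their poses are not given: they have to be found in the camera images.
- press: bench screw press, grey cast iron, bolted down; origin: centre of its underside, below the screw; own y along the bed. Bed 130 (x) x 240 (y), surface 35 high, bolting lugs to x = +-97. Two guide strips (34 apart, 8 high) lead the bar along y. Two columns (20 diameter, at (50, -42) and (-50, 42)) carry a crosshead, top 161 high, under the handwheel. Fixed
- stop_face (a point): on the press: middle of the face of the end stop, a grey block (56 wide, top at height 61) across the -y end of the bed, face at own y = -105, looking to own +y; height 41
- bar: plain flat steel bar 30 x 280 x 12, 0.8 kg, loose, lying between the guide strips on the bed, along the press's own y, and sticking out over the bench past the +y end of the bed; origin: centre of its underside, own y along its length
- bar_free_end (a point): middle of the bar's end face at own +y, the end that sticks out of the press over the bench, its middle 41 above the bench
- bar_far_end (a point): middle of the bar's other end face (own -y), the one that must meet the end stop; it starts 33 to 65 mm short of it. Home is a gap of 0 along the press's own y.
- wheel_axis (a point): on the press: point on the upright axis of the handwheel and screw, at the rim's height 182. Handwheel: dark steel, four spokes, 130 over the rim
- handwheel (a joint): turn of the handwheel, rad; grows clockwise seen from above, which winds the follower and its pad DOWN 12 mm a turn (1.91 mm per rad). Stiff: about 0.45 N m, some 5 N at the crank's grip; stays where it is left. Range -0.6 to 15.8; starts 0.3 to 6.2
- pivot (a point): top of the upright pivot of the folding crank on the handwheel, 40 from the wheel's axis, height 214. The crank is a flat steel arm (top at height 210) that swings level about this pivot above the wheel.
- crank (a joint): swing of the folding crank, rad; 0 = folded in over the wheel, grows counter-clockwise seen from above; 2.65 = at its stop, arm straight out from the wheel's axis, grip 95 from that axis. Needs 1.5 N at the grip. Unlatched, it just folds back when pushed clockwise; pushed on past its stop it turns the wheel backwards. Starts 0 to 0.5
- grip_mid (a point): centre of the crank's upright black grip, a handle 27 diameter, 54 high (heights 214 to 268), 55 from the pivot; it spins freely on its own upright spindle
- latch (a joint): spring latch pin on the crank's tail (20 from the pivot, opposite the grip), m; 0 = riding on the index plate, 0.005 = dropped in: it latches by itself when the crank comes within 0.07 rad of its stop. Latched, the crank cannot fold back (play 0.08 rad) and winds the wheel either way
- latch_top (a point): top of the latch's pull knob (17 diameter), height 236 when riding, 231 when latched
- pad (a joint): how far the spring-loaded pad is pressed up into its sleeve, m: 0 = hanging free (12 mm of bright shank show below the sleeve), 0.012 = sleeve shut on the pad. 2.5 N per mm. Stays 0 until the pad meets the bar, then grows by what the wheel winds down
- pad_face (a point): centre of the underside of the pad, a steel disc 36 diameter on the wheel's axis below the follower; the bar's top is at height 47
- grinder: bystander, loose on the bench: angle grinder lying on its disc, green body, about 270 long; leave it where it is
- pliers: bystander, loose on the bench: combination pliers with orange grips lying flat, 175 long; leave it where it is
- chip_hammer: bystander, loose on the bench: chipping hammer lying flat, 260 long; leave it where it is
- firebrick: bystander, loose on the bench: firebrick 230 x 114 x 64; leave it where it is
- magnet: bystander, loose on the bench: flat square welding magnet, 127 across its corners, 16 high; leave it where it is
- tube_offcut: bystander, loose on the bench: square tube offcut 90 x 40 x 40; leave it where it is

How it is judged:
By the outcome, as a careful person would: the job done as asked, in the order asked, and still so for the second after the job is handed in, with the robot touching nothing.
It also fails if it takes over 72 s, if anything falls off the work surface, if the arm or the gripper's body presses on something with over 40 N, if the wrist force passes 120 N, or if a joint passes its speed limit or range.

## Working session

There is one attempt and no reset: what is moved stays moved. The work goes in short steps, Python scripts to look and compute and a tool call to move; the robot and the scene stay as the last step left them, time stands still between calls to the robot, and variables do not carry over. Pictures are saved under pics/ and viewed, about 8 in all and at most 12, crops included, and the job is handed in when it is done.

Besides the shell and the picture viewer there is one more tool, called as name(argument=value, ...), one argument or row to a line, values as JSON. move_arm: Moves the arm, as the interface text tells. Its arguments: {"type":"object","properties":{"targets":{"type":"array"},"grip_force":{"type":"number"}},"required":["targets"]}

```bash
mkdir -p pics
cat > h.py <<'E'
import numpy as np, cv2
from cell import *
def look(cam,names,save=None):
    C=get_calibration(cam); T=np.array(C["cam_to_world"]); im,d=snapshot(cam)
    if save: cv2.imwrite(f"pics/{save}.png",im[:,:,::-1])
    out={}
    for n in names:
        r=mark_of(n,cam)
        for k in r[:1]:
            out[n]=T[:3,:3]@np.array(k["location"])+T[:3,3]
            print(cam,n,round(k["p"],2),(out[n]*1000).round(0))
    return im,d,C,T,out
E
python3 - <<'E'
from h import *
s=sense();print(s["t"],s["position"],s["tcp_rot"],s["ft_force"],tip_extent)
N=["press","stop_face","bar","bar_free_end","bar_far_end","wheel_axis","pivot","grip_mid","latch_top","pad_face","grinder","pliers","chip_hammer","firebrick","magnet","tube_offcut"]
look("scene",N,"s0")
look("top",N,"t0")
print(sense()["t"])
E
```

```text
0.0 [ 0.18447275 -0.64931336  0.40402626] [ 9.90435590e-01  1.37974803e-01 -6.39229308e-05 -5.40871572e-04] [-0.43766605 -0.53291876 -0.53535784] 0.1861
scene press 0.85 [566. -18.   7.]
scene stop_face 0.72 [ 567. -126.   43.]
scene bar 0.7 [569.  59.  38.]
scene bar_free_end 0.81 [560. 202.  40.]
scene bar_far_end 0.79 [570. -82.  39.]
scene wheel_axis 0.74 [570. -18. 185.]
scene pivot 0.62 [541. -46. 216.]
scene grip_mid 0.52 [552.   3. 245.]
scene latch_top 0.51 [534. -66. 236.]
scene pad_face 0.46 [568. -20.  57.]
scene grinder 0.75 [ 492. -414.    2.]
scene pliers 0.79 [735.  23.   1.]
scene chip_hammer 0.55 [ 740. -178.    5.]
scene firebrick 0.98 [739. 277.   1.]
scene magnet 0.74 [ 742. -175.    2.]
scene tube_offcut 0.6 [520. 450.   4.]
top press 0.61 [567. -19.  -1.]
top stop_face 0.94 [ 566. -122.   40.]
top bar 0.61 [565.  62.  40.]
top bar_free_end 0.75 [562. 203.  41.]
top bar_far_end 0.74 [533. -65. 232.]
top wheel_axis 0.66 [562. -19. 183.]
top pivot 0.59 [537. -43. 214.]
top grip_mid 0.54 [553.  12. 235.]
top latch_top 0.55 [531. -61. 234.]
top grinder 0.79 [ 492. -412.   -1.]
top pliers 0.6 [734.  27.   2.]
top firebrick 0.68 [739. 276.   1.]
top magnet 0.84 [ 742. -175.    1.]
top tube_offcut 0.57 [519. 457.  -2.]
1.7
```

View pics/s0.png

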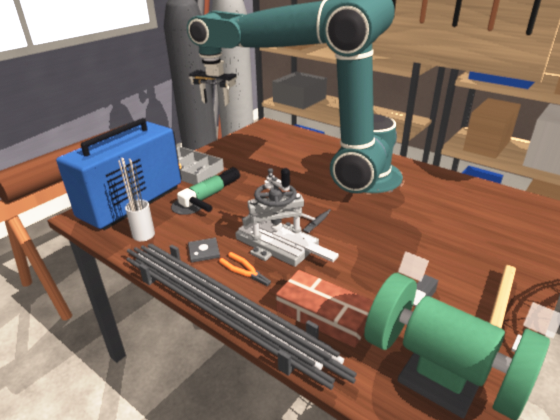

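View pics/t0.png

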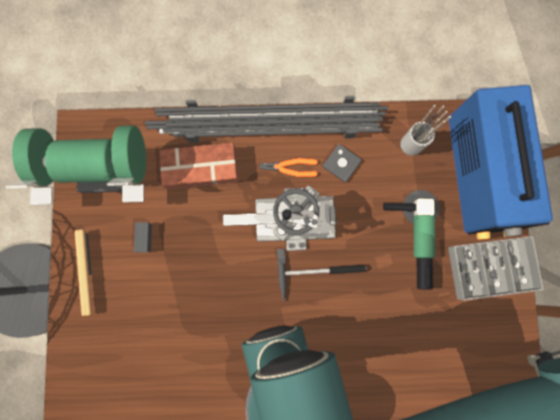

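move_arm(
  targets=[
    [0, 0, 0.08, 24, 56, 40, 1],
    [0, 0, 0.16, 47, 112, 80, 1],
    [0, 0, 0.24, 71, 168, 100, 1],
    [0, 0, 0.33, 94, 225, 110, 1],
    [0, 0, 0.41, 118, 281, 110, 1],
    [0, 0, 0.49, 141, 337, 110, 1],
    [0, 0, 0.57, 165, 393, 110, 1],
    [0, 0, 0.65, 188, 450, 110, 1],
    [0, 0, 0.74, 212, 506, 110, 1],
    [0, 0, 0.82, 236, 562, 110, 1],
    [0, 0, 0.9, 259, 618, 110, 1],
    [0, 0, 0.98, 283, 674, 110, 1],
    [0, 0, 1.06, 306, 730, 110, 1],
    [0, 0, 1.15, 330, 787, 110, 1],
    [0, 0, 1.23, 353, 843, 90, 1],
    [0, 0, 1.31, 377, 899, 40, 1],
    [0, 0, 1.31, 377, 899, -15, 1],
    [0, 0, 1.31, 377, 899, -70, 1],
    [0, 0, 1.31, 377, 899, -70, 1],
  ],
)

```text
t: 4.08
position: [0.5608, 0.2497, 0.3304]
tcp_rot: [0.701, 0.713, -0.004, -0.002]
ft_force: [-0.2, -0.1, 1.2]
gripper_width: 0.0003
```

Run:
```python
from h import *
s=sense();print(s["t"],s["position"],s["tcp_rot"],s["ft_force"],s["joint_pos"])
look("wrist",["bar_free_end","stop_face","wheel_axis","pivot","grip_mid"],"w0")
look("scene",["bar_free_end","stop_face","pivot","grip_mid","wheel_axis"])
```

```text
4.075 [0.56082311 0.24965066 0.33036632] [ 0.70128811  0.71286757 -0.00352694 -0.00153936] [-0.1924249  -0.09439248  1.18544293] [ 3.77269651e-01  1.52927814e-02  1.66817530e+00 -3.70046409e-05
  1.46582099e+00  3.60897529e-01]
scene bar_free_end 0.71 [562. 202.  39.]
scene stop_face 0.83 [ 566. -127.   44.]
scene pivot 0.76 [539. -45. 213.]
scene grip_mid 0.42 [553.   4. 243.]
scene wheel_axis 0.81 [570. -19. 186.]
```

View pics/w0.png

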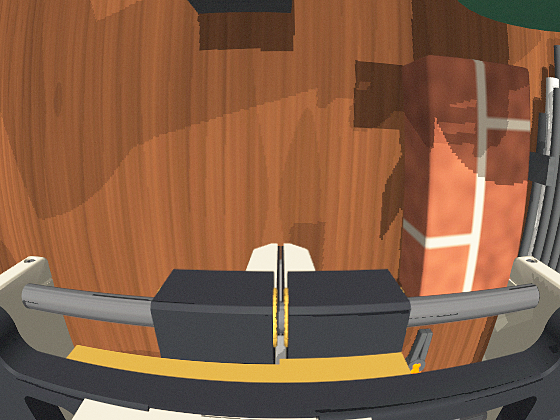

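move_arm(
  targets=[
    [0, 0, 0, 0, 0, -60, 1],
    [0, 0, 0, 0, -10, -120, 1],
    [0, 0, 0, 0, -30, -122, 1],
    [0, 0, 0, 0, -40, -122, 1],
    [0, 0, 0, 0, -46, -122, 1],
    [0, 0, 0, 0, -52, -122, 1],
    [0, 0, 0, 0, -58, -122, 1],
    [0, 0, 0, 1, -64, -122, 1],
    [0, 0, 0, 1, -70, -122, 1],
    [0, 0, 0, 1, -74, -122, 1],
  ],
)

```text
t: 5.92
position: [0.5631, 0.1761, 0.2158]
tcp_rot: [0.701, 0.713, 0.002, 0.001]
ft_force: [0.2, 8.9, 4.5]
gripper_width: 0.0002
```

move_arm(
  targets=[
    [0, 0, 0, 0, -3, 0, 1],
    [0, 0, 0, 0, -6, 0, 1],
  ],
)

```text
t: 6.18
position: [0.5631, 0.1702, 0.2158]
tcp_rot: [0.701, 0.713, 0.002, 0.001]
ft_force: [-0.5, 6.9, 5.0]
gripper_width: 0.0002
```

move_arm(
  targets=[
    [0, 0, 0, 0, -2, 0, 1],
    [0, 0, 0, 0, -4, 0, 1],
  ],
)

```text
t: 6.42
position: [0.5631, 0.1662, 0.2158]
tcp_rot: [0.701, 0.713, 0.002, 0.001]
ft_force: [0.2, 8.1, 4.6]
gripper_width: 0.0006
```

move_arm(
  targets=[
    [0, 0, 0, 0, -1, 0, 1],
    [0, 0, 0, 0, -2, 0, 1],
  ],
)

```text
t: 6.68
position: [0.5631, 0.1649, 0.2159]
tcp_rot: [0.701, 0.713, 0.003, -0.0]
ft_force: [0.4, 20.9, 2.0]
gripper_width: 0.0004
```

move_arm(
  targets=[
    [0, 0, 0, 0, -1, 0, 1],
    [0, 0, 0, 0, -2, 0, 1],
  ],
)

```text
t: 6.92
position: [0.563, 0.1641, 0.2159]
tcp_rot: [0.701, 0.713, 0.004, -0.001]
ft_force: [1.3, 37.2, 0.1]
gripper_width: 0.0004
```

move_arm(
  targets=[
    [0, 0, 0, 0, 10, 0, 1],
    [0, 0, 0, 0, 40, 0, 0.5],
    [0, 0, 0, 0, 50, 60, 0.3],
    [0, 0, 0, 0, 50, 120, 0],
    [0, 0, 0, 0, 50, 180, 0],
    [0, 0, 0, 0, 40, 240, 0],
    [0, 0, 0, 0, 0, 290, 0],
    [0, 0, 0, -5, -60, 300, 0],
    [0, 0, 0, -10, -120, 300, 0],
    [0, 0, 0, -10, -180, 300, 0],
    [0, 0, 0, -10, -240, 300, 0],
    [0, 0, 0, -10, -250, 300, 0],
    [0, 0, 0, -10, -250, 300, 0],
  ],
)

```text
t: 8.55
position: [0.5521, -0.0885, 0.5138]
tcp_rot: [0.702, 0.712, 0.0, 0.001]
ft_force: [0.1, -0.2, -0.4]
gripper_width: 0.0928
```

Run:
```python
from h import *
s=sense();print(s["t"],s["position"],s["tcp_rot"],s["ft_force"])
look("wrist",["bar_free_end","wheel_axis","pivot","grip_mid","latch_top"],"w1")
look("scene",["bar_free_end","stop_face","bar_far_end","pivot","grip_mid","wheel_axis","pad_face"],"s1")
```

```text
8.55 [ 0.55209278 -0.08852465  0.51383729] [7.01899441e-01 7.12275756e-01 3.64537008e-04 5.37232568e-04] [ 0.14673099 -0.19302211 -0.42032202]
wrist bar_free_end 0.95 [562. 160.  41.]
wrist wheel_axis 0.87 [562. -23. 181.]
wrist pivot 0.66 [539. -44. 215.]
wrist grip_mid 0.9 [553.   5. 239.]
wrist latch_top 0.69 [529. -68. 237.]
scene bar_free_end 0.78 [558. 158.  43.]
scene stop_face 0.83 [ 566. -125.   43.]
scene bar_far_end 0.67 [569. -20.   3.]
scene pivot 0.84 [543. -49. 216.]
scene grip_mid 0.57 [553.   5. 245.]
scene wheel_axis 0.7 [571. -17. 186.]
scene pad_face 0.64 [572. -21.  61.]
```

View pics/w1.png

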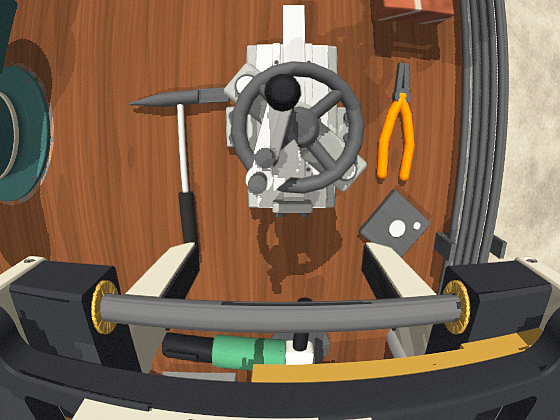

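```bash
cat >> h.py <<'E'
def ray(C,u,v,z):
    T=np.array(C["cam_to_world"]); a=np.array([(u-C["cx"])/C["fx"],(v-C["cy"])/C["fy"]]); r=np.hypot(*a)
    d=np.array([*(a/max(r,1e-9)*np.sin(r)),np.cos(r)]); d=T[:3,:3]@d; o=T[:3,3]
    return ((o+d*(z-o[2])/d[2])*1000).round(1)
E
python3 - <<'E'
from h import *
C=get_calibration("wrist");print(C)
for n,u,v,z in [("gripTop",283,90,.268),("rimL",244,127,.182),("rimR",363,127,.182),("rimT",305,62,.182),("rimB",305,193,.182),("pivot",265,157,.214),("latch",257,182,.236),("barend",293,6,.041),("barL",283,6,.047),("barR",303,6,.047)]:
    print(n,ray(C,u,v,z))
E
```

```text
{'fx': 325.19226210127806, 'fy': 325.19226210127806, 'cx': 280.1567746224234, 'cy': 210.52525852639556, 'cam_to_world': array([[ 9.99859770e-01,  1.63119832e-02,  3.78941231e-03,
         5.50510792e-01],
       [ 1.67350484e-02, -9.64953265e-01, -2.61887636e-01,
        -1.61894718e-02],
       [-6.15300935e-04,  2.61914327e-01, -9.65090932e-01,
         4.91973029e-01],
       [ 0.00000000e+00,  0.00000000e+00,  0.00000000e+00,
         1.00000000e+00]])}
gripTop [551.9   7.6 268. ]
rimL [516.1 -19.  182. ]
rimR [630.1 -15.6 182. ]
rimT [572.6  44.6 182. ]
rimB [575.7 -82.2 182. ]
pivot [537.8 -44.4 214. ]
latch [532.6 -62.3 236. ]
barend [565.2 156.   41. ]
barL [551.3 153.3  47. ]
barR [578.7 154.3  47. ]
```

move_arm(
  targets=[
    [0, 0, 0, 0, 50, 0, 0],
    [0, 0, 0, 1, 94, 0, 0],
    [0, 0, 0, 1, 95, -40, 0],
    [0, 0, 0, 1, 95, -80, 0],
    [0, 0, 0, 1, 95, -103, 0],
    [0, 0, 0, 1, 95, -103, 0.4],
    [0, 0, 0, 1, 95, -103, 0.9],
    [0, 0, 0, 1, 95, -103, 0.9],
    [0, 0, 0, 1, 95, -103, 0.9],
    [0, 0, 0, 1, 95, -103, 0.9],
  ],
  grip_force=20,
)

```text
t: 10.5
position: [0.5535, 0.0067, 0.4101]
tcp_rot: [0.701, 0.713, 0.0, 0.0]
ft_force: [0.2, 0.2, -0.3]
gripper_width: 0.0474
```

Run:
```python
from h import *
s=sense();print(s["t"],s["position"],s["tcp_rot"],s["ft_force"],s["gripper_width"])
p=s["position"]*1000 if hasattr(s["position"],'shape') else np.array(s["position"])*1000
P=np.array([539,-45.]);g=p[:2]-P;a0=np.arctan2(g[1],g[0]);print(np.hypot(*g),np.degrees(a0))
look("wrist",["pivot","grip_mid","latch_top"],"w2")
W=np.array([567,-19]);aout=np.arctan2(*(P-W)[::-1])%(2*np.pi);print(np.degrees(aout))
for k in range(1,20):
  a=a0+(aout-a0)*k/18; q=P+55*np.array([np.cos(a),np.sin(a)])-p[:2]; print(k,q.round(0))
```

```text
10.5 [0.5534643  0.0066654  0.41007321] [7.01434529e-01 7.12733871e-01 1.16158278e-04 1.32345214e-04] [ 0.23907284  0.24580823 -0.30284256] 0.04741444550498158
53.65192941577529 74.35982355194827
wrist pivot 0.62 [536. -45. 213.]
wrist latch_top 0.79 [532. -68. 235.]
222.87890360333856
1 [-7.  3.]
2 [-15.   3.]
3 [-23.   3.]
4 [-31.   1.]
5 [-38.  -2.]
6 [-45.  -6.]
7 [-51. -11.]
8 [-57. -17.]
9 [-61. -23.]
10 [-65. -30.]
11 [-68. -38.]
12 [-69. -45.]
13 [-69. -53.]
14 [-69. -61.]
15 [-67. -69.]
16 [-64. -76.]
17 [-60. -83.]
18 [-55. -89.]
19 [-49. -94.]
```

Still closing; finish the grasp.

move_arm(
  targets=[
    [0, 0, 0, 0, 0, 0, 0.9],
    [0, 0, 0, 0, 0, 0, 0.9],
    [0, 0, 0, 0, 0, 0, 0.9],
    [0, 0, 0, 0, 0, 0, 0.9],
  ],
)

```text
t: 11.2
position: [0.5534, 0.0067, 0.4098]
tcp_rot: [0.701, 0.713, -0.0, -0.0]
ft_force: [-1.9, 0.7, 0.7]
gripper_width: 0.0256
```

move_arm(
  targets=[
    [0, 0, 0, -7, 2, 0, 0.9],
    [0, 0, 0, -15, 3, 0, 0.9],
    [0, 0, 0, -23, 3, 0, 0.9],
    [0, 0, 0, -31, 1, 0, 0.9],
    [0, 0, 0, -38, -2, 0, 0.9],
    [0, 0, 0, -45, -6, 0, 0.9],
    [0, 0, 0, -51, -11, 0, 0.9],
    [0, 0, 0, -57, -17, 0, 0.9],
    [0, 0, 0, -57, -17, 0, 0.9],
  ],
)

```text
t: 12.32
position: [0.496, -0.0107, 0.4098]
tcp_rot: [0.702, 0.713, -0.0, 0.0]
ft_force: [1.8, -3.6, -1.3]
gripper_width: 0.0255
```

move_arm(
  targets=[
    [0, 0, 0, -4, -6, 0, 0.9],
    [0, 0, 0, -8, -13, 0, 0.9],
    [0, 0, 0, -11, -21, 0, 0.9],
    [0, 0, 0, -12, -28, 0, 0.9],
    [0, 0, 0, -12, -36, 0, 0.9],
    [0, 0, 0, -12, -44, 0, 0.9],
    [0, 0, 0, -10, -52, 0, 0.9],
    [0, 0, 0, -7, -59, 0, 0.9],
    [0, 0, 0, -3, -66, 0, 0.9],
    [0, 0, 0, -3, -66, 0, 0.9],
  ],
)

```text
t: 13.58
position: [0.4935, -0.0774, 0.4098]
tcp_rot: [0.702, 0.712, -0.001, 0.0]
ft_force: [-3.9, -4.3, 1.3]
gripper_width: 0.0258
```

Run:
```python
from h import *
s=sense();print(s["t"],s["position"])
p=np.array(s["position"])*1000
im,d,C,T,o=look("wrist",["pivot","grip_mid","latch_top","wheel_axis"],"w3")
look("scene",["pivot","grip_mid","latch_top","wheel_axis"])
for P in ([539,-45],o.get("pivot",[539,-45,0])[:2]*1000 if "pivot" in o else [539,-45]):
  g=p[:2]-np.array(P);print(np.hypot(*g),np.degrees(np.arctan2(g[1],g[0]))%360)
print(np.hypot(*(p[:2]-[567,-19])))
```

```text
13.575 [ 0.49352972 -0.07738085  0.40976823]
wrist pivot 0.8 [536. -47. 212.]
wrist grip_mid 0.75 [491. -80. 240.]
wrist latch_top 0.64 [553. -35. 237.]
wrist wheel_axis 0.97 [565. -20. 182.]
scene pivot 0.77 [540. -46. 217.]
scene grip_mid 0.62 [492. -78. 244.]
scene latch_top 0.54 [540. -48. 214.]
scene wheel_axis 0.68 [569. -15. 184.]
55.82173030344651 215.45589155358059
52.43832224334957 215.67785858041998
93.84138368758948
```

move_arm(
  targets=[
    [0, 0, 0, 2, -3, 0, 0.9],
    [0, 0, 0, 5, -6, 0, 0.9],
    [0, 0, 0, 7, -8, 0, 0.9],
    [0, 0, 0, 7, -8, 0, 0.9],
  ],
)

```text
t: 14.58
position: [0.5003, -0.0852, 0.4097]
tcp_rot: [0.702, 0.712, -0.001, -0.0]
ft_force: [-7.1, -5.1, 2.9]
gripper_width: 0.026
```

Run:
```python
from h import *
s=sense();print(s["t"],s["position"],s["ft_force"])
look("wrist",["pivot","grip_mid","latch_top","wheel_axis"],"w4")
```

```text
14.575 [ 0.50030923 -0.08517648  0.40973734] [-7.12797925 -5.09969728  2.90936507]
wrist pivot 0.92 [542. -47. 214.]
wrist grip_mid 0.65 [500. -88. 239.]
wrist latch_top 0.74 [550. -32. 231.]
wrist wheel_axis 0.69 [565. -23. 184.]
```

View pics/w4.png

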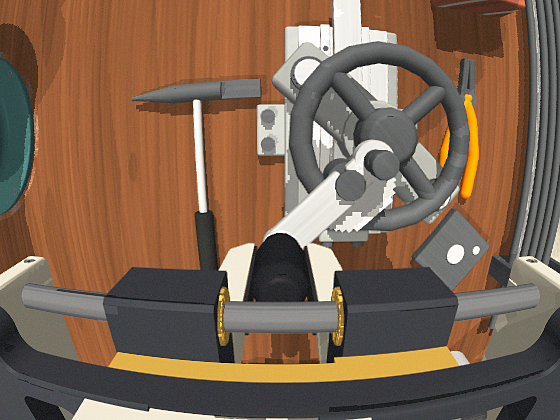

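Run:
```python
from h import *
C=get_calibration("wrist")
im=cv2.imread("pics/w4.png")
pts=np.array([ray(C,u,v,.182)[:2] for u,v in [(291,135),(470,125),(385,43),(330,63),(440,65),(385,230),(455,190),(300,90)]])
print(pts)
from scipy.optimize import least_squares
r=least_squares(lambda p:np.hypot(*(pts-p[:2]).T)-p[2],[567,-19,65],loss="soft_l1");print(r.x,r.fun)
print(ray(C,283,280,.268),ray(C,350,183,.214))
for W in (r.x[:2],np.array([566,-19.5])):
  p=np.array(sense()["position"][:2])*1000;g=p-W;a0=np.arctan2(*g[::-1]);print(W,np.hypot(*g),np.degrees(a0))
  for k in range(1,21):
    a=a0-.3*k;print((W+95*np.array([np.cos(a),np.sin(a)])-p).round(0).tolist(),end=" ")
```

```text
[[504.8 -20.1]
 [632.   -4.7]
 [565.1  44.3]
 [528.7  27.3]
 [605.6  34.6]
 [571.9 -82.4]
 [624.  -52.2]
 [510.    8.8]]
[569.2919585  -18.90656159  64.05500623] [ 0.44799375  0.24215436 -0.70958853 -2.55091345  0.60739405 -0.50802675
 -0.01265427  1.39107767]
[500.2 -76.  268. ] [537.2 -44.4 214. ]
[569.2919585  -18.90656159] 95.66014923127071 -136.19706677111085
[-16.0, 24.0] [-25.0, 51.0] [-25.0, 79.0] [-17.0, 106.0] [-1.0, 130.0] [21.0, 148.0] [47.0, 159.0] [75.0, 161.0] [103.0, 155.0] [128.0, 141.0] [147.0, 120.0] [160.0, 95.0] [164.0, 67.0] [160.0, 39.0] [148.0, 13.0] [129.0, -8.0] [104.0, -22.0] [76.0, -29.0] [48.0, -26.0] [22.0, -16.0] [566.  -19.5] 92.89192522097738 -135.0557075420543
[-18.0, 21.0] [-28.0, 48.0] [-29.0, 77.0] [-21.0, 104.0] [-6.0, 128.0] [16.0, 146.0] [42.0, 158.0] [70.0, 161.0] [98.0, 155.0] [123.0, 142.0] [143.0, 121.0] [156.0, 96.0] [161.0, 68.0] [157.0, 40.0] [146.0, 14.0] [127.0, -7.0] [102.0, -22.0] [75.0, -29.0] [47.0, -27.0] [20.0, -18.0]
```

move_arm(
  targets=[
    [0, 0, 0, -9, 11, 0, 0.9],
    [0, 0, 0, -16, 24, 0, 0.9],
    [0, 0, 0, -22, 37, 0, 0.9],
    [0, 0, 0, -25, 51, 0, 0.9],
    [0, 0, 0, -26, 65, 0, 0.9],
    [0, 0, 0, -25, 79, 0, 0.9],
  ],
)

```text
t: 15.58
position: [0.4749, -0.0056, 0.4097]
tcp_rot: [0.702, 0.712, -0.002, -0.001]
ft_force: [-9.1, -3.7, 2.4]
gripper_width: 0.0259
```

Run:
```python
from h import *
s=sense();print(s["t"],s["position"],s["ft_force"])
look("wrist",["pivot","grip_mid","latch_top","wheel_axis"],"w5")
look("scene",["pivot","grip_mid","pad_face","wheel_axis"],"s5")
im=cv2.imread("pics/s5.png");print(get_calibration("scene"))
a=cv2.resize(im[160:265,225:345],None,fx=5,fy=5,interpolation=cv2.INTER_CUBIC)
cv2.imwrite("pics/s5c.png",a)
```

```text
15.575 [ 0.47492006 -0.0055787   0.40971148] [-9.10452781 -3.68112683  2.43117687]
wrist pivot 0.73 [528. -12. 214.]
wrist grip_mid 0.9 [476.  -9. 237.]
wrist latch_top 0.5 [546. -17. 231.]
wrist wheel_axis 0.92 [562. -18. 182.]
scene pivot 0.53 [529. -13. 215.]
scene grip_mid 0.48 [473.  -5. 246.]
scene pad_face 0.48 [568. -19.  57.]
scene wheel_axis 0.63 [570. -17. 185.]
{'fx': 442.14911382674114, 'fy': 442.14911382674114, 'cx': 282.1822453643285, 'cy': 214.03438523133798, 'cam_to_world': array([[-0.61373083,  0.44363931, -0.65308394,  1.44737304],
       [ 0.78939701,  0.33049067, -0.51732803,  0.70252104],
       [-0.0136689 , -0.83304266, -0.55303986,  0.8662171 ],
       [ 0.        ,  0.        ,  0.        ,  1.        ]])}
```

View pics/s5c.png

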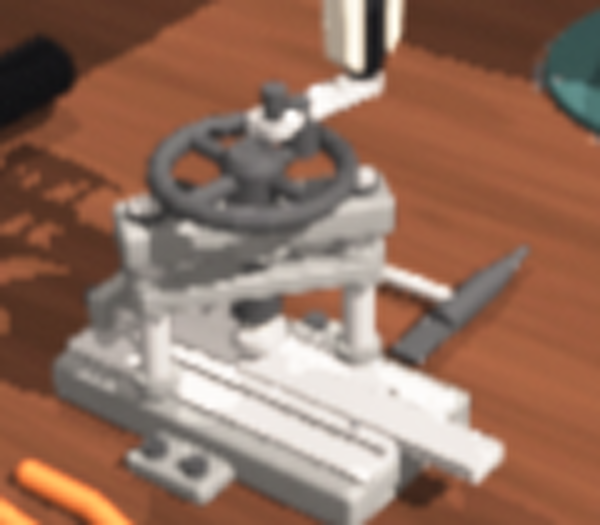

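```bash
cat >> h.py <<'E'
def arc(total,n,W=(568.5,-19)):
    p=np.array(sense()["position"][:2])*1000;W=np.array(W);g=p-W;a0=np.arctan2(*g[::-1]);print("r",np.hypot(*g),np.degrees(a0))
    for k in range(1,n+1):
        a=a0-total*k/n;x,y=(W+95*np.array([np.cos(a),np.sin(a)])-p).round(0).astype(int);print(f"[0,0,0,{x},{y},0,0.9]",end=", ")
E
python3 -c "
from h import *
arc(4,16)"
```

```text
r 94.42648209075236 171.75697145133972
[0,0,0,6,23,0,0.9], [0,0,0,17,43,0,0.9], [0,0,0,34,61,0,0.9], [0,0,0,54,73,0,0.9], [0,0,0,77,80,0,0.9], [0,0,0,100,81,0,0.9], [0,0,0,124,77,0,0.9], [0,0,0,145,66,0,0.9], [0,0,0,163,51,0,0.9], [0,0,0,177,32,0,0.9], [0,0,0,186,10,0,0.9], [0,0,0,188,-14,0,0.9], [0,0,0,185,-37,0,0.9], [0,0,0,177,-59,0,0.9], [0,0,0,163,-78,0,0.9], [0,0,0,145,-94,0,0.9],
```

move_arm(
  targets=[
    [0, 0, 0, 6, 23, 0, 0.9],
    [0, 0, 0, 17, 43, 0, 0.9],
    [0, 0, 0, 34, 61, 0, 0.9],
    [0, 0, 0, 54, 73, 0, 0.9],
    [0, 0, 0, 77, 80, 0, 0.9],
    [0, 0, 0, 100, 81, 0, 0.9],
    [0, 0, 0, 124, 77, 0, 0.9],
    [0, 0, 0, 145, 66, 0, 0.9],
    [0, 0, 0, 163, 51, 0, 0.9],
    [0, 0, 0, 177, 32, 0, 0.9],
    [0, 0, 0, 186, 10, 0, 0.9],
    [0, 0, 0, 188, -14, 0, 0.9],
    [0, 0, 0, 185, -37, 0, 0.9],
    [0, 0, 0, 177, -59, 0, 0.9],
    [0, 0, 0, 163, -78, 0, 0.9],
    [0, 0, 0, 145, -94, 0, 0.9],
    [0, 0, 0, 145, -94, 0, 0.9],
  ],
)

```text
t: 18.2
position: [0.6196, -0.1001, 0.4097]
tcp_rot: [0.702, 0.712, -0.0, -0.001]
ft_force: [-5.3, 6.5, 1.6]
gripper_width: 0.0258
```

move_arm(
  targets=[
    [0, 0, 0, 0, 0, 0, 0],
    [0, 0, 0, 0, 0, 0, 0],
    [0, 0, 0, 0, 0, 0, 0],
    [0, 0, 0, 0, 0, 0, 0],
    [0, 0, 0, 0, 0, 55, 0],
    [0, 0, 0, 0, 10, 110, 0],
    [0, 0, 0, -10, 70, 110, 0],
    [0, 0, 0, -20, 130, 110, 0],
    [0, 0, 0, -30, 190, 110, 0],
    [0, 0, 0, -40, 250, 110, 0],
    [-0.15, 0, 0, -45, 290, 110, 0],
    [-0.3, 0, 0, -45, 320, 110, 0],
    [-0.45, 0, 0, -45, 330, 100, 0],
    [-0.6, 0, 0, -45, 330, 60, 0],
    [-0.75, 0, 0, -45, 330, 10, 0],
    [-0.87, 0, 0, -45, 330, -50, 0],
    [-0.87, 0, 0, -45, 330, -110, 0],
    [-0.87, 0, 0, -45, 325, -160, 0],
    [-0.87, 0, 0, -45, 325, -160, 0],
  ],
)

```text
t: 20.58
position: [0.5749, 0.2253, 0.2464]
tcp_rot: [0.635, 0.647, -0.303, 0.295]
ft_force: [-0.7, -0.0, 0.7]
gripper_width: 0.0929
```

Run:
```python
from h import *
s=sense();print(s["t"],s["position"],s["tcp_rot"],s["ft_force"])
C=get_calibration("wrist");print(np.array(C["cam_to_world"]).round(3))
look("wrist",["pad_face","bar_free_end","wheel_axis"],"w6")
```

```text
20.575 [0.57487208 0.2253222  0.24638551] [ 0.63490947  0.64680996 -0.3029736   0.29450609] [-0.66034042 -0.03259729  0.72196554]
[[ 1.     0.021  0.002  0.573]
 [ 0.011 -0.42  -0.908  0.256]
 [-0.018  0.907 -0.42   0.177]
 [ 0.     0.     0.     1.   ]]
wrist pad_face 0.94 [568. -19.  50.]
wrist bar_free_end 0.76 [563. 160.  39.]
wrist wheel_axis 0.92 [564. -21. 183.]
```

View pics/w6.png

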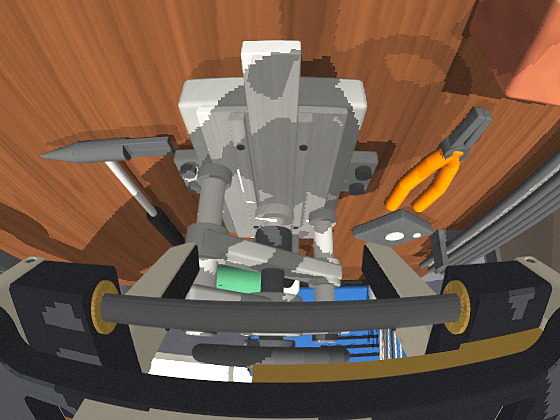

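move_arm(
  targets=[
    [0, 0, 0, 0, -4, -24, 0],
    [0, 0, 0, 0, -8, -46, 0],
    [0, 0, 0, 0, -8, -48, 0],
  ],
)

```text
t: 21.15
position: [0.575, 0.2171, 0.1994]
tcp_rot: [0.636, 0.646, -0.302, 0.295]
ft_force: [-0.6, 0.4, -0.3]
gripper_width: 0.0931
```

Run:
```python
from h import *
s=sense();print(s["t"],s["position"],s["ft_force"])
im,d,C,T,o=look("wrist",["pad_face"],"w7")
u,v=272,240
c=im[190:290,210:340,::-1]
a=cv2.flip(cv2.resize(c,None,fx=6,fy=6,interpolation=cv2.INTER_CUBIC),-1)
cv2.imwrite("pics/w7c.png",a)
# heights along the column through the axis from depth
Ti=np.linalg.inv(T)
for z in (.047,.06,.08,.1):
    p=Ti@np.array([.5685,-.037,z,1]);r=np.arctan2(np.hypot(p[0],p[1]),p[2]);print(z,C["cx"]+C["fx"]*r*p[0]/np.hypot(p[0],p[1]),C["cy"]+C["fx"]*r*p[1]/np.hypot(p[0],p[1]))
for v in range(205,275):
    u=268;a=np.array([(u-C["cx"]),(v-C["cy"])])/C["fx"];r=np.hypot(*a);q=d[v,u]*np.array([a[0]/r*np.tan(r),a[1]/r*np.tan(r),1]);w=T[:3,:3]@q+T[:3,3]
    print(v,(w*1000).round(1),im[v,u].tolist())
```

```text
21.15 [0.5749976  0.21711256 0.19935127] [-0.64419837  0.40743472 -0.25685628]
wrist pad_face 0.84 [569. -20.  50.]
0.047 273.49858964367064 259.57552982312495
0.06 273.17463964362884 273.4104422159023
0.08 272.67676065228835 295.255635288372
0.1 272.1843793565495 317.62738570687185
205 [566.1  74.1  45.8] [128, 126, 124]
206 [566.1  73.1  46. ] [130, 127, 125]
207 [566.1  72.4  46.3] [125, 122, 119]
208 [566.1  70.4  46. ] [127, 127, 123]
209 [566.   68.3  45.7] [130, 129, 127]
210 [566.   67.1  45.8] [123, 123, 121]
211 [565.9  65.8  45.9] [125, 122, 119]
212 [565.9  64.6  46. ] [129, 132, 126]
213 [565.9  63.6  46.3] [125, 124, 121]
214 [565.9  62.2  46.3] [127, 125, 122]
215 [565.8  60.1  46.1] [130, 133, 128]
216 [565.8  58.3  46. ] [126, 124, 120]
217 [565.7  56.6  45.9] [129, 129, 122]
218 [565.7  54.9  45.9] [124, 123, 116]
219 [565.6  53.3  45.9] [127, 121, 123]
220 [565.6  51.7  45.9] [127, 127, 124]
221 [565.6  51.2  46.4] [124, 127, 120]
222 [565.5  47.8  45.7] [126, 127, 123]
223 [565.5  46.5  45.9] [130, 127, 126]
224 [565.4  44.7  45.8] [130, 128, 124]
225 [565.4  42.6
[... 1283 characters left out ...]
5.6] [244, 242, 235]
258 [564.7  -0.8  56.3] [245, 243, 238]
259 [564.7  -0.6  57.2] [245, 243, 237]
260 [564.7  -1.4  57.8] [245, 244, 239]
261 [564.7  -1.4  58.6] [251, 250, 248]
262 [564.7  -1.6  59.4] [255, 255, 255]
263 [564.7  -2.5  60. ] [252, 249, 244]
264 [564.7  -4.4  60.3] [147, 145, 142]
265 [564.5 -10.4  59.5] [127, 127, 121]
266 [564.5 -10.5  60.3] [164, 161, 147]
267 [564.6  -9.5  61.4] [182, 178, 163]
268 [564.6 -10.3  62.1] [177, 172, 158]
269 [564.6 -10.4  62.9] [176, 170, 157]
270 [564.6  -9.7  63.9] [180, 173, 159]
271 [564.6 -11.5  64.3] [183, 176, 165]
272 [564.7 -10.8  65.3] [181, 178, 164]
273 [564.7  -9.6  66.5] [178, 174, 159]
274 [564.7 -10.9  67. ] [176, 171, 159]
```

View pics/w7c.png

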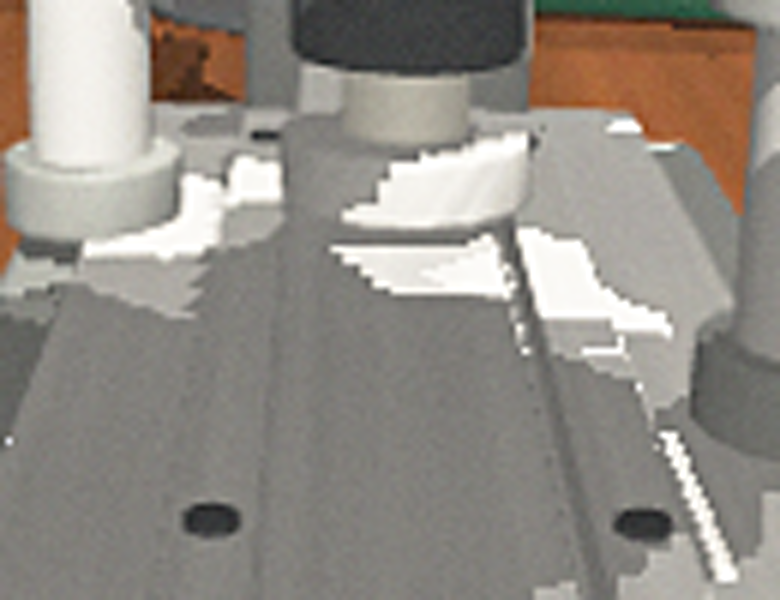

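```bash
cat >> h.py <<'E'
def prof(us,rows):
    C=get_calibration("wrist");T=np.array(C["cam_to_world"]); im,d=snapshot("wrist")
    for v in rows:
        L=[]
        for u in us:
            a=np.array([(u-C["cx"]),(v-C["cy"])])/C["fx"];r=np.hypot(*a);q=d[v,u]*np.array([a[0]/r*np.tan(r),a[1]/r*np.tan(r),1]);w=(T[:3,:3]@q+T[:3,3])*1000
            L.append(f"{w[1]:.1f} {w[2]:.1f} {im[v,u,0]}")
        print(v," | ".join(L))
    return im
E
python3 -c "
from h import *
prof([266,270,274],list(range(248,255))+list(range(260,284)))
print(sense()['t'])"
```

```text
248 -11.2 46.1 116 | -10.2 46.4 113 | -11.1 46.0 125
249 -14.5 45.9 130 | -13.0 46.3 140 | -13.8 46.0 135
250 -2.5 50.7 209 | -2.0 50.8 231 | -1.6 50.8 219
251 -2.0 51.7 251 | -2.0 51.6 246 | -2.1 51.5 248
252 -1.3 52.8 245 | -1.4 52.7 242 | -1.8 52.5 245
253 -1.9 53.4 245 | -1.7 53.4 243 | -2.5 53.1 242
254 -1.0 54.5 244 | -1.4 54.3 246 | -2.2 54.0 243
260 -1.6 59.4 255 | -1.4 59.4 255 | -1.6 59.2 255
261 -1.9 60.1 255 | -2.2 60.0 253 | -2.9 59.7 134
262 -3.9 60.4 209 | -4.1 60.3 202 | -3.6 60.3 128
263 -6.5 60.5 115 | -7.3 60.2 131 | -7.2 60.2 135
264 -10.8 60.2 152 | -9.9 60.3 172 | -10.4 60.1 160
265 -9.9 61.3 180 | -10.4 61.1 184 | -11.0 60.8 183
266 -11.3 61.7 176 | -10.5 61.9 186 | -9.6 62.1 174
267 -10.6 62.8 170 | -11.3 62.5 183 | -10.5 62.7 179
268 -11.3 63.4 175 | -10.8 63.5 184 | -10.8 63.4 175
269 -10.7 64.5 173 | -10.0 64.6 180 | -10.5 64.4 177
270 -10.8 65.3 172 | -10.7 65.2 180 | -10.7 65.2 174
271 -10.8 66.1 172 | -9.4 66.4 180 | -9.5 66.3 177
272 -12.6 66.5 171 | -9.0 67.4 181 | -11.8 66.6 173
273 -10.1 68.0 182 | -10.9 67.7 185 | -9.9 67.9 178
274 -11.9 68.4 188 | -8.6 69.1 196 | -10.3 68.7 186
275 -2.8 71.4 103 | -3.2 71.3 109 | -3.0 71.3 107
276 -3.7 72.0 64 | -2.7 72.2 61 | -2.1 72.3 60
277 -3.1 73.0 65 | -2.4 73.1 62 | -2.7 73.0 62
278 -2.5 73.9 64 | -3.8 73.6 58 | -3.2 73.7 61
279 -2.9 74.7 64 | -3.1 74.6 65 | -2.8 74.6 60
280 -2.6 75.6 69 | -2.7 75.5 62 | -2.9 75.4 66
281 -3.1 76.3 62 | -1.5 76.6 59 | -2.7 76.2 65
282 -3.4 77.0 63 | -4.0 76.8 68 | -3.9 76.8 67
283 -2.4 78.0 61 | -2.8 77.9 66 | -3.0 77.8 62
21.3
```

move_arm(
  targets=[
    [0, 0, 0, 0, 10, 60, 0],
    [0.1, 0, 0, 0, 13, 120, 0],
    [0.25, 0, 0, 0, 13, 180, 0],
    [0.4, 0, 0, 0, 13, 240, 0],
    [0.56, 0, 0, 0, 10, 290, 0],
    [0.72, 0, 0, 5, -20, 320, 0],
    [0.87, 0, 0, 10, -60, 320, 0],
    [0.87, 0, 0, 15, -120, 320, 0],
    [0.87, 0, 0, 25, -180, 320, 0],
    [0.87, 0, 0, 35, -240, 320, 0],
    [0.87, 0, 0, 45, -300, 320, 0],
    [0.87, 0, 0, 45, -317, 310, 0],
    [0.87, 0, 0, 45, -317, 310, 0],
  ],
)

```text
t: 22.92
position: [0.6203, -0.0998, 0.5112]
tcp_rot: [0.702, 0.712, -0.0, -0.0]
ft_force: [-0.0, 1.1, -0.8]
gripper_width: 0.0928
```

Run:
```python
from h import *
s=sense();print(s["t"],s["position"],s["tcp_rot"])
look("wrist",["grip_mid","pivot","latch_top","bar_free_end"],"w8")
```

```text
22.925 [ 0.62030231 -0.09983402  0.51121967] [ 7.01904937e-01  7.12270472e-01 -2.51546675e-04 -4.13932998e-04]
wrist grip_mid 0.9 [ 616. -102.  238.]
wrist pivot 0.66 [590. -53. 213.]
wrist latch_top 0.89 [577. -38. 229.]
```

move_arm(
  targets=[
    [0, 0, 0, 0, 0, -50, 0],
    [0, 0, 0, 0, 0, -101, 0],
    [0, 0, 0, 0, 0, -101, 0.6],
    [0, 0, 0, 0, 0, -101, 0.9],
    [0, 0, 0, 0, 0, -101, 0.9],
    [0, 0, 0, 0, 0, -101, 0.9],
    [0, 0, 0, 0, 0, -101, 0.9],
    [0, 0, 0, 0, 0, -101, 0.9],
    [0, 0, 0, 0, 0, -101, 0.9],
    [0, 0, 0, 0, 0, -101, 0.9],
  ],
  grip_force=20,
)

```text
t: 24.42
position: [0.6204, -0.0993, 0.4108]
tcp_rot: [0.701, 0.713, -0.0, -0.0]
ft_force: [-0.4, 1.2, 0.7]
gripper_width: 0.0253
```

```bash
python3 -c "
from h import *
s=sense();print(s['t'],s['position'],s['gripper_width'],s['ft_force'])
arc(5.24,19)"
```

```text
24.425 [ 0.62043275 -0.09931609  0.41077336] 0.02531859847570961 [-0.44032142  1.19414243  0.73149057]
r 95.64353089813096 -57.11310540719177
[0,0,0,-24,-10,0,0.9], [0,0,0,-50,-15,0,0.9], [0,0,0,-76,-12,0,0.9], [0,0,0,-100,-2,0,0.9], [0,0,0,-120,14,0,0.9], [0,0,0,-136,36,0,0.9], [0,0,0,-145,60,0,0.9], [0,0,0,-147,86,0,0.9], [0,0,0,-142,112,0,0.9], [0,0,0,-130,135,0,0.9], [0,0,0,-112,154,0,0.9], [0,0,0,-89,168,0,0.9], [0,0,0,-64,175,0,0.9], [0,0,0,-38,174,0,0.9], [0,0,0,-13,167,0,0.9], [0,0,0,9,153,0,0.9], [0,0,0,27,134,0,0.9], [0,0,0,38,110,0,0.9], [0,0,0,43,85,0,0.9],
```

move_arm(
  targets=[
    [0, 0, 0, -24, -10, 0, 0.9],
    [0, 0, 0, -50, -15, 0, 0.9],
    [0, 0, 0, -76, -12, 0, 0.9],
    [0, 0, 0, -100, -2, 0, 0.9],
    [0, 0, 0, -120, 14, 0, 0.9],
    [0, 0, 0, -136, 36, 0, 0.9],
    [0, 0, 0, -145, 60, 0, 0.9],
    [0, 0, 0, -147, 86, 0, 0.9],
    [0, 0, 0, -142, 112, 0, 0.9],
    [0, 0, 0, -130, 135, 0, 0.9],
    [0, 0, 0, -112, 154, 0, 0.9],
    [0, 0, 0, -89, 168, 0, 0.9],
    [0, 0, 0, -64, 175, 0, 0.9],
    [0, 0, 0, -38, 174, 0, 0.9],
    [0, 0, 0, -13, 167, 0, 0.9],
    [0, 0, 0, 9, 153, 0, 0.9],
    [0, 0, 0, 27, 134, 0, 0.9],
    [0, 0, 0, 38, 110, 0, 0.9],
    [0, 0, 0, 43, 85, 0, 0.9],
    [0, 0, 0, 43, 85, 0, 0.9],
  ],
)

```text
t: 26.92
position: [0.6635, -0.0158, 0.4109]
tcp_rot: [0.702, 0.712, -0.001, -0.0]
ft_force: [-5.1, -1.9, 2.2]
gripper_width: 0.0254
```

move_arm(
  targets=[
    [0, 0, 0, 0, 0, 0, 0],
    [0, 0, 0, 0, 0, 0, 0],
    [0, 0, 0, 0, 0, 0, 0],
    [0, 0, 0, 0, 0, 0, 0],
    [0, 0, 0, 0, 0, 55, 0],
    [0, 0, 0, 0, 10, 110, 0],
    [0, 0, 0, -20, 70, 110, 0],
    [0, 0, 0, -50, 120, 110, 0],
    [0, 0, 0, -80, 170, 110, 0],
    [-0.15, 0, 0, -88, 220, 110, 0],
    [-0.3, 0, 0, -88, 243, 110, 0],
    [-0.45, 0, 0, -88, 243, 80, 0],
    [-0.6, 0, 0, -88, 243, 30, 0],
    [-0.75, 0, 0, -88, 243, -30, 0],
    [-0.87, 0, 0, -88, 243, -90, 0],
    [-0.87, 0, 0, -88, 240, -150, 0],
    [-0.87, 0, 0, -88, 235, -200, 0],
    [-0.87, 0, 0, -88, 233, -212, 0],
    [-0.87, 0, 0, -88, 233, -212, 0],
  ],
)

```text
t: 29.3
position: [0.5758, 0.2188, 0.1996]
tcp_rot: [0.636, 0.646, -0.3, 0.296]
ft_force: [0.2, 0.1, 1.0]
gripper_width: 0.0932
```

Run:
```python
from h import *
im=prof([266,270,274],list(range(242,280)))
cv2.imwrite("pics/w9c.png",cv2.flip(cv2.resize(im[190:290,210:340,::-1],None,fx=6,fy=6,interpolation=cv2.INTER_CUBIC),-1))
s=sense();print(s['t'],s['position'])
```

```text
242 10.6 46.2 231 | 10.5 46.1 234 | 11.1 46.3 255
243 8.5 46.3 229 | 7.6 45.9 231 | 8.2 46.1 241
244 5.8 46.2 231 | 5.6 46.0 231 | 5.3 45.9 241
245 3.2 46.1 231 | 3.8 46.3 234 | 2.8 45.9 238
246 0.2 46.0 229 | -0.9 45.5 233 | 1.5 46.3 238
247 -3.0 45.8 227 | -1.8 46.1 220 | -1.7 46.1 236
248 -1.8 47.0 228 | -1.4 47.1 234 | -1.2 47.1 228
249 -0.9 48.1 245 | -0.1 48.4 243 | -0.8 48.1 247
250 -0.8 49.0 246 | -0.7 49.0 244 | -2.5 48.4 242
251 -1.3 49.7 244 | -0.7 49.9 244 | -1.4 49.6 241
252 -1.6 50.5 243 | -1.1 50.6 245 | -0.9 50.6 243
253 -1.0 51.5 245 | -1.3 51.4 244 | -2.3 51.0 242
254 -2.1 52.0 244 | -1.1 52.3 246 | -1.9 52.0 242
255 -1.8 53.0 246 | -2.1 52.8 244 | -2.1 52.8 244
256 -1.4 53.9 246 | -1.0 54.0 245 | -2.4 53.5 245
257 -2.2 54.5 251 | 0.2 55.2 250 | -1.4 54.7 253
258 -1.8 55.5 254 | -1.1 55.7 254 | -1.3 55.5 255
259 -2.8 56.0 241 | -2.6 56.1 243 | -2.8 55.9 248
260 -4.9 56.3 241 | -5.7 56.0 218 | -4.7 56.2 114
261 -7.6 56.4 221 | -7.6 56.3 131 | -7.6 56.2 137
262 -12.8 55.7 148 | -9.9 56.5 176 | -11.7 55.9 165
263 -11.8 56.9 176 | -10.3 57.3 185 | -11.6 56.8 178
264 -10.9 58.0 183 | -10.7 58.0 189 | -9.9 58.2 179
265 -3.4 60.9 142 | -2.2 61.2 162 | -9.8 59.1 153
266 -2.7 61.9 63 | -3.9 61.6 92 | -2.8 61.8 93
267 -2.7 62.8 55 | -2.7 62.7 53 | -3.5 62.5 60
268 -3.1 63.5 59 | -2.3 63.7 64 | -2.5 63.5 66
269 -2.5 64.5 63 | -2.3 64.5 68 | -3.0 64.3 62
270 -2.8 65.2 63 | -2.2 65.3 60 | -3.7 64.9 66
271 -1.7 66.3 60 | -3.2 65.9 59 | -3.2 65.8 60
272 -2.4 67.0 63 | -3.0 66.8 57 | -2.8 66.8 64
273 -3.1 67.7 62 | -4.4 67.3 61 | -2.6 67.7 64
274 -3.3 68.4 61 | -3.0 68.4 67 | -2.7 68.4 67
275 -3.2 69.3 65 | -2.6 69.3 63 | -3.3 69.1 64
276 -2.6 70.2 66 | -3.3 70.0 63 | -2.7 70.1 63
277 -1.8 71.3 62 | -3.3 70.8 63 | -3.4 70.8 67
278 -2.9 71.8 72 | -4.0 71.5 61 | -4.0 71.4 62
279 -1.1 73.0 67 | -3.9 72.3 56 | -2.6 72.6 68
29.35 [0.57599606 0.21896733 0.20076275]
```

View pics/w9c.png

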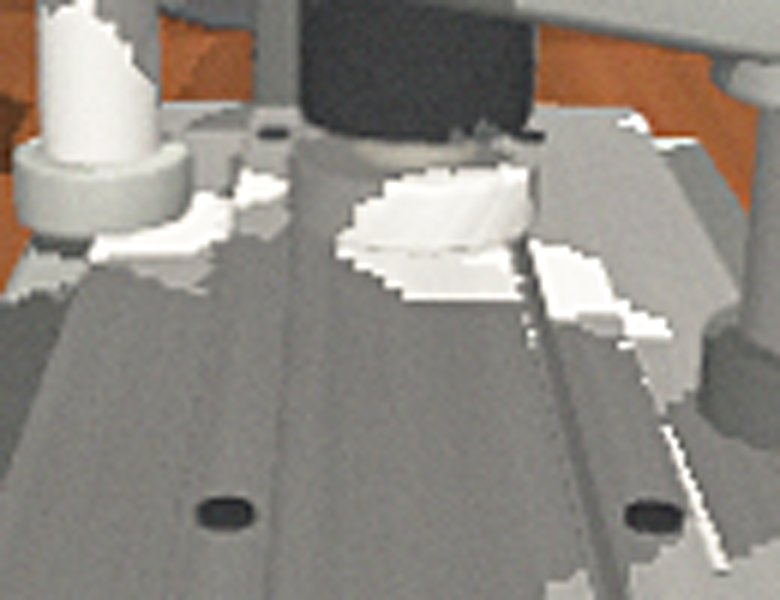

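move_arm(
  targets=[
    [0, 0, 0, 0, 10, 60, 0],
    [0.1, 0, 0, 0, 13, 120, 0],
    [0.25, 0, 0, 0, 13, 180, 0],
    [0.4, 0, 0, 0, 13, 240, 0],
    [0.56, 0, 0, 0, 10, 290, 0],
    [0.72, 0, 0, 0, -20, 320, 0],
    [0.87, 0, 0, 0, -60, 320, 0],
    [0.87, 0, 0, 0, -120, 320, 0],
    [0.87, 0, 0, -10, -180, 320, 0],
    [0.87, 0, 0, -10, -240, 320, 0],
    [0.87, 0, 0, -10, -300, 320, 0],
    [0.87, 0, 0, -10, -360, 310, 0],
    [0.87, 0, 0, -10, -410, 260, 0],
    [0.87, 0, 0, -10, -420, 220, 0],
    [0.87, 0, 0, -10, -420, 220, 0],
  ],
)

```text
t: 31.22
position: [0.5648, -0.2019, 0.4181]
tcp_rot: [0.702, 0.712, -0.001, -0.001]
ft_force: [-0.6, 0.6, 0.6]
gripper_width: 0.0928
```

Run:
```python
from h import *
s=sense();print(s['t'],s['position'])
im,d,C,T,o=look("wrist",["stop_face","bar_far_end","latch_top","grip_mid"],"w10")
look("scene",["bar_free_end","stop_face","grinder","pliers","chip_hammer","magnet","tube_offcut","firebrick"])
Ti=np.linalg.inv(T);p=Ti@np.array([.567,-.123,.047,1]);r=np.arctan2(np.hypot(p[0],p[1]),p[2]);h=np.hypot(p[0],p[1]);u,v=int(C["cx"]+C["fx"]*r*p[0]/h),int(C["cy"]+C["fx"]*r*p[1]/h);print(u,v)
cv2.imwrite("pics/w10c.png",cv2.resize(im[max(v-50,0):v+50,u-65:u+65,::-1],None,fx=6,fy=6,interpolation=cv2.INTER_CUBIC))
```

```text
31.225 [ 0.56481553 -0.20192364  0.41805827]
wrist stop_face 0.95 [ 565. -125.   37.]
wrist bar_far_end 0.74 [ 570. -121.   42.]
wrist grip_mid 0.33 [737.  29.   2.]
scene bar_free_end 0.61 [562. 159.  43.]
scene stop_face 0.6 [ 566. -127.   44.]
scene grinder 0.69 [ 490. -413.    1.]
scene pliers 0.93 [735.  24.  -2.]
scene magnet 0.6 [ 738. -173.    5.]
scene tube_offcut 0.63 [519. 449.   5.]
scene firebrick 0.77 [736. 279.   4.]
285 118
```

View pics/w10c.png

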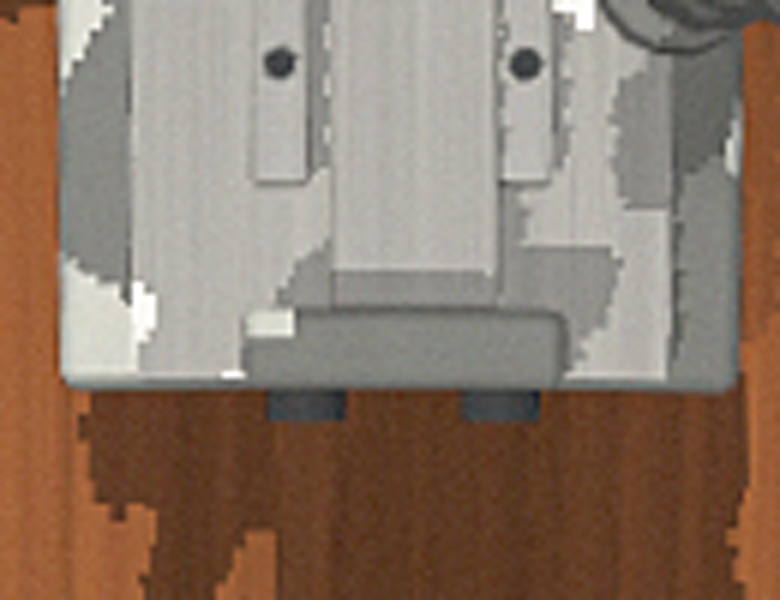

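```bash
python3 -c "
from h import *
prof([280,286,296],range(108,124))"
```

```text
108 -111.5 46.1 183 | -111.5 48.2 179 | -111.1 45.9 178
109 -112.5 45.7 184 | -112.4 45.3 181 | -112.2 46.3 187
110 -113.8 49.1 179 | -113.5 45.4 177 | -113.2 45.2 183
111 -114.8 46.8 186 | -114.6 47.0 179 | -114.4 46.0 184
112 -115.8 45.9 182 | -115.7 46.4 182 | -115.4 45.2 184
113 -116.9 47.0 190 | -116.8 46.1 189 | -116.6 47.9 189
114 -118.0 45.5 135 | -117.8 44.9 133 | -117.6 45.9 138
115 -119.0 44.9 144 | -119.0 46.3 141 | -118.7 45.8 140
116 -120.2 47.2 145 | -120.0 45.4 139 | -119.8 47.4 141
117 -121.2 46.2 145 | -121.1 45.9 144 | -120.9 46.8 143
118 -122.3 47.1 146 | -122.2 46.9 141 | -122.0 47.0 142
119 -123.4 46.8 109 | -123.3 46.4 108 | -123.0 45.7 114
120 -124.7 60.0 97 | -124.5 59.8 96 | -124.3 57.5 93
121 -125.7 60.1 123 | -125.6 59.9 119 | -125.4 60.3 118
122 -126.8 61.9 137 | -126.6 60.5 137 | -126.4 59.3 134
123 -127.8 60.3 133 | -127.7 59.5 139 | -127.4 60.1 140
```

Bar-top height (46 mm) runs right up to the stop face at y = −124, so there is no gap. The arm is clear, so I'm handing in.

```bash
python3 -c "
from cell import *
print(hand_in())"
```

```text
the job is handed in; nothing more can be done
None
```

The bar is set up in the press and the job is handed in, at about 31 s on the robot's clock.

- **Bar:** I pushed it home with closed fingers while the crank was still folded. The push force rose from about 8 N to 37 N once it met the stop. At the end, depth readings at bar-top height ran right up to the stop face, with no gap visible.
- **Crank:** I swung it out by its grip. The latch knob dropped from about 237 to 231 mm, and the crank then drove the wheel, so it is latched.
- **Pad:** I wound the wheel down about 10 rad in all. The last side view shows the pad sitting on the bar. It is pressed in about 6 mm: 6.3 mm from the visible shank, 5.9 mm from the wheel turn minus the gap. The raw shank reading was 4.8 mm. I allowed for a bias of about 0.9 mm, because the free shank read 11.1 mm instead of 12.
- **Other things on the bench:** The grinder, pliers, magnet, tube offcut and firebrick are where they were, within about 5 mm of measuring error. The last network check did not find the chipping hammer. It was in its place in the wrist views during the job, and the arm did not go near it.

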